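Swing the casting chest shut and press it home

TASK

Close the grey steel chest of castings: push its open lid from behind, past upright and on until its own weight takes it, then let it swing down by itself without touching it. It stops a little proud on a stiff catch pin, so press the front edge down firmly (about 15 to 20 N) until it has stopped giving, hold it there a moment, and let go. Be gentle: never put more than 30 N on the lid, and leave the hub, the elbow and the wrench where they are.

Things in the scene. Friction and masses are not known exactly. Their poses are not given: they have to be found in the camera images.
- chest: Grey steel chest, fixed to the bench, full of black flanged castings (all below its rim). 200 mm along its x, 260 mm along its y, rim 90 mm above the bench. Origin: centre of its underside, on the bench; z up. Its -x side is the front, its +x side (about to the world's left, +y) the hinge side.
- lid_hinge (a point): Middle of the lid's hinge line, 100 mm along the chest's +x and 94 mm above the bench; axes are the chest's; the line runs along y. The hinge is damped (0.8 N m s/rad) with 0.3 N m of dry friction: the lid stays put around upright and its weight takes over only somewhere between 1.3 and 1.1 rad, depending on its mass; it starts slowly and needs 3 to 6 s to come down.
- lid (a joint): Lid angle in rad: 0 level, 1.57 upright, 1.95 end of travel. Starts leaning back at 1.70 to 1.86 and stays there. Lid: flat grey plate, 215 mm from hinge to free edge, 264 mm wide, 6 mm thick with a rolled 10 mm free edge, underside on the hinge line, 0.8 kg (differs by 20 %). While it falls through 0.7 to 0.2 rad nothing may touch it.
- lid_front (a point): Where to press: on the lid's outer face (its top when shut), middle of its width, 200 mm from the hinge, 15 mm from the free edge. Turns with the lid: x points from free edge to hinge, z out of the outer face.
- catch (a point): Steel catch pin just inside the front wall; this point is on its line at rim height, fixed to the chest. The pin stops the falling lid at 0.10 to 0.15 rad, 20 to 30 mm proud at lid_front. Pressed there with about 5 to 8 N it slides down and stays down.
- stop (a point): Stop screw just inside the front wall; this point is on its line at rim height, not at its tip. Its stiff spring tip (about 12 N/mm felt at lid_front) is where the lid is home. It is set differently on each chest, to a lid angle of 0 to 0.07 rad (up to 14 mm at lid_front), and the setting is not reported: feel the force climb past 12 N.
- hub: Bystander: loose black flanged casting, 84 mm diameter, 70 mm high, standing on the bench; origin at the centre of its underside.
- pipe_elbow: Bystander: loose black elbow casting, upright barrel 48 mm diameter and 75 mm high with a stub to its +x reaching 68 mm out; origin at the centre of the barrel's underside.
- wrench: Bystander: loose steel wrench lying on the bench, about 200 mm long; origin under its middle.

How it is judged:
By the outcome, as a careful person would: the job done as asked, in the order asked, and still so for the second after the job is handed in, with the robot touching nothing.
It also fails if it takes over 72 s, if anything falls off the work surface, if the arm or the gripper's body presses on something with over 40 N, if the wrist force passes 120 N, or if a joint passes its speed limit or range.

ROBOT

A 6-joint arm with a two-finger parallel gripper is mounted at the origin on the work surface. World frame = base frame: x ahead of the robot, y to its left, z up, the work surface at z = 0. Lengths are in m, angles in rad, forces in N, time in s.
With the tool pointing down it reaches from about 0.35 to 0.975 m from the base axis. Payload 4.9 kg.
Tool frame: the origin (TCP) lies at the very end of the fingers, on their centre line; the grasp point (between the pads) lies 19 mm behind it; x points along the fingers, y is the direction in which the jaws open and shut, and the axes are right-handed (so a half turn about x gives the same grasp; the last joint's range is limited). The gripper opens to 85 mm and grips with 20 to 120 N. Pads are 22 mm wide; open, the fingers measure 114 mm over their backs; the gripper's body (76 mm by 85 mm) begins 54 mm behind the grasp point. The pads swing forward as they close: fully open they stand 13 mm farther back than shut.
Start: joints at [-0.119, 0.053, 1.613, -0, 1.476, -0.119], TCP at [0.625, 0, 0.199] pointing down, gripper open.
Joint ranges: [-3.01, 3.01], [-1.01, 2.22], [0.06, 2.58], [-1.02, 4.17], [0.09, 2.62], [-3.14, 3.14]. Speed limits (rad/s): [2.57, 2.57, 3.14, 3.14, 3.14, 3.14].

INTERFACE

Orientations are given as a unit quaternion [w, x, y, z].
In Python, from plant import manip gives the robot as it stands.
- The arm moves only by the tool play_rows, never from a script. Its argument "plan" is a list of rows, each a list of 5 numbers: the shift along the tool's x, y, z in mm, then the turn about the tool's x in rad, then the closure, from -1 (fully open) to 1 (shut). A call has 1 to 8 rows; each row is the pose to reach, as a shift and turn from the pose commanded when the call began, along the tool's axes at that moment; what a row does not reach only later rows make up. A row lasts 1/8 s, in which the tool goes at most 62.5 mm and 10.7 degrees, less where a joint would pass 70% of its speed; a pose out of reach is approached as far as the arm can. A call with a gripper value outside its range is refused whole. The fingers move at their own pace and stop on an object; the grip force is fixed at half the most. Time passes only in rows, so rows that repeat a pose let the fingers close. It gives the time, the measured TCP pose, the force and the opening at its end, in the units of the state.
- manip.state(): the state, without advancing time (a new reading comes with each control period).
- manip.grab_frame(name): name is "scene" or "side" or "wrist"; returns a dict with "img" (400x640x3 uint8, red, green, blue), "range_z" (400x640 float32, m along the optical axis (not along the pixel's ray), 0 where there is no reading), "fx", "fy", "cx", "cy" (pixels), "k1" (the pictures are not rectified: a ray, as slopes to the right and down, at radius r is drawn at 1 + k1 r^2 times it, then the intrinsics apply), "origin" and "rotation" of the camera in the world. Camera axes: x right, y up, looking along -z (the intrinsics and any distortion apply to the point x, -y, -z); pixel columns grow to the right and rows downward; lengths in m; the calibration is good to about 2 mm. A picture is of the moment at which its call begins.
- manip.job_done(): hands the job in, once; it reports no verdict.
The state is a dict: "time": time; "joint_pos": joint angles; "joint_vel": joint speeds; "joint_efforts": joint torques, N m; "tool_pos": TCP position; "tool_rot": TCP orientation; "contact_force": force on the tool from outside, world axes, zero at the start; "ft_torque": the same for the moment, N m; "gripper_width": opening from 0.0 (shut) to 1.0 (fully open).
Only numpy, scipy, OpenCV 4.12 (cv2) and the standard library are available. Lean on these libraries where they do the work, as an engineer would, in place of code of your own. Each camera call takes 0.05 s, during which the arm holds its last target. There are 200 camera calls.

## Working session

There is one attempt and no reset: what is moved stays moved. The work goes in short steps, Python scripts to look and compute and a tool call to move; the robot and the scene stay as the last step left them, time stands still between calls to the robot, and variables do not carry over. Pictures are saved under pics/ and viewed, about 8 in all and at most 12, crops included, and the job is handed in when it is done.

Besides the shell and the picture viewer there is one more tool, called after "Emit:" by a JSON object that holds its "method" and its "body". play_rows: Moves the arm, as the interface text tells. Its arguments: {"type":"object","properties":{"plan":{"type":"array"}},"required":["plan"]}

```bash
mkdir -p pics; ls; cat > h.py <<'E'
import numpy as np, cv2
from plant import manip
def cloud(f):
    h,w=f["range_z"].shape
    u,v=np.meshgrid(np.arange(w),np.arange(h))
    K=np.array([[f["fx"],0,f["cx"]],[0,f["fy"],f["cy"]],[0,0,1]])
    p=np.stack([u,v],-1).reshape(-1,1,2).astype(float)
    s=cv2.undistortPoints(p,K,np.array([f["k1"],0,0,0,0.])).reshape(h,w,2)
    z=f["range_z"]
    c=np.stack([s[...,0]*z,-s[...,1]*z,-z],-1)
    P=c@np.array(f["rotation"]).T+np.array(f["origin"])
    P[z<=0]=np.nan
    return P
E
python3 - <<'E'
from h import *
print(manip.state())
for n in("scene","side"):
    f=manip.grab_frame(n); np.save(n+".npy",cloud(f)); cv2.imwrite(f"pics/{n}0.png",f["img"][...,::-1]); print(n,f["origin"],np.round(f["rotation"],3).tolist(),f["k1"])
E
```

```text
pics
{'time': 0.0, 'joint_pos': array([-1.19000626e-01,  5.33576966e-02,  1.61429462e+00, -4.77906989e-06,
        1.47599698e+00, -1.18994689e-01]), 'joint_vel': array([ 0.00117104,  0.00109753,  0.0009911 , -0.00065369, -0.00136256,
        0.00059316]), 'joint_efforts': array([ 2.70554956e-04, -3.93670499e+01, -3.70175600e+01, -1.62778279e-04,
        6.93513779e-03, -6.06393527e-06]), 'tool_pos': array([6.24311380e-01, 8.08659626e-05, 1.97762199e-01]), 'tool_rot': array([ 0.49942784,  0.4995503 ,  0.50056889, -0.50045191]), 'contact_force': array([ 0.22424938, -0.31303618, -0.31550813]), 'ft_torque': array([-0.0135921 ,  0.04395914,  0.02364505]), 'gripper_width': 1.001169302984869}Traceback (most recent call last):
  File "<stdin>", line 4, in <module>
  File "h.py", line 11, in cloud
    P=c@np.array(f["rotation"]).T+np.array(f["origin"])
      ~^~~~~~~~~~~~~~~~~~~~~~~~~~
ValueError: matmul: Input operand 1 has a mismatch in its core dimension 0, with gufunc signature (n?,k),(k,m?)->(n?,m?) (size 4 is different from 3)
```

Rotation is a quaternion.

```bash
sed -i 's/np.array(f\["rotation"\]).T/Rq(f["rotation"]).T/' h.py; cat >> h.py <<'E'
from scipy.spatial.transform import Rotation
def Rq(q): return Rotation.from_quat(np.array(q),scalar_first=True).as_matrix()
E
python3 - <<'E'
from h import *
print(Rq(manip.state()["tool_rot"]).round(3))
for n in("scene","side"):
    f=manip.grab_frame(n); np.save(n+".npy",cloud(f)); cv2.imwrite(f"pics/{n}0.png",f["img"][...,::-1]); print(n,f["origin"],np.round(f["rotation"],3).tolist(),f["k1"])
E
```

```text
[[-0.002  1.     0.   ]
 [ 0.     0.    -1.   ]
 [-1.    -0.002 -0.   ]]
scene [1.11780891 0.16036374 1.01547923] [0.585, 0.17, 0.229, 0.759] -0.09314502730696074
side [-0.16105896 -0.81104378  0.90232157] [0.848, 0.413, -0.153, -0.296] -0.054501797249028594
```

View pics/scene0.png

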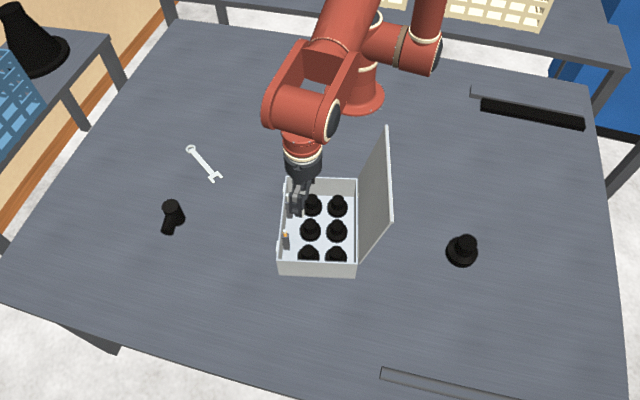

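View pics/side0.png

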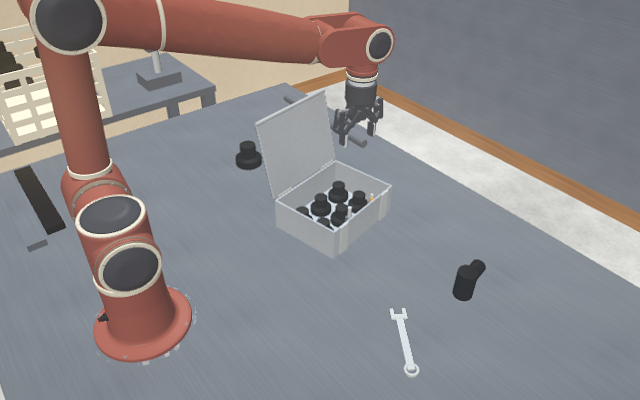

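The scene view shows the chest at about (318,225), with its lid open on the right (edge from (388,125) to (393,222)). The hub is at (462,250), the elbow at (172,215) and the wrench at (205,165). Next I'll measure the geometry from the point clouds.

```bash
python3 - <<'E'
from h import *
sc=np.load("scene.npy");sd=np.load("side.npy")
def fit(P):
    P=P[~np.isnan(P).any(1)]
    for _ in range(5):
        c=P.mean(0);n=np.linalg.svd(P-c,full_matrices=False)[2][2];d=(P-c)@n;P=P[abs(d)<max(2.5*d.std(),.001)]
    return c,n,P
m=np.zeros(sd.shape[:2],np.uint8);cv2.fillPoly(m,[np.array([[262,130],[322,100],[330,160],[282,188]])],1)
c,n,P=fit(sd[m>0]);n=n*np.sign(n[1]);print("lid side",c,n,"angle",np.pi/2+np.arcsin(-n[2]) ,"yaw",np.arctan2(-n[0],n[1]),len(P))
m=np.zeros(sc.shape[:2],np.uint8);cv2.fillPoly(m,[np.array([[363,190],[384,135],[389,220],[363,250]])],1)
c,n,P=fit(sc[m>0]);n=n*np.sign(n[1]);print("lid scene",c,n,np.arcsin(n[2]),"yaw",np.arctan2(-n[0],n[1]),len(P))
for nm,C in(("sc",sc),("sd",sd)):
    Q=C.reshape(-1,3);Q=Q[~np.isnan(Q).any(1)]
    Q=Q[(abs(Q[:,0]-.65)<.3)&(Q[:,1]>-.2)&(Q[:,1]<.3)]
    R=Q[(Q[:,2]>.082)&(Q[:,2]<.098)&(Q[:,1]<.2)]
    r=cv2.minAreaRect((R[:,:2]*1000).astype(np.float32));print(nm,"rim",r,len(R),R.min(0),R.max(0))
    L=Q[(Q[:,1]>.05)&(Q[:,2]>.11)&(Q[:,2]<.33)];print("lid ext",L.min(0),L.max(0))
for uv in[(357,262),(357,180),(277,262),(285,180),(388,125),(393,222),(462,250),(172,215),(205,165),(285,237)]: print(uv,sc[uv[1],uv[0]].round(3))
for uv in[(258,124),(327,94),(334,158),(275,195)]: print("sd",uv,sd[uv[1],uv[0]].round(3))
E
```

```text
lid side [0.5452276  0.13998931 0.19368487] [-0.19638815  0.95248914 -0.23280064] angle 1.8057527881607625 yaw 0.20333471048380372 3610
lid scene [0.56959186 0.15421202 0.2234699 ] [-0.19711404  0.95232228 -0.23286977] -0.2350275444566778 yaw 0.20410039022773113 1836
sc rim ((572.6578979492188, 21.101181030273438), (264.4725646972656, 207.0867156982422), 11.835831642150879) 754 [ 0.42505477 -0.10266729  0.08202808] [0.72015557 0.14937836 0.09798044]
lid ext [0.41088726 0.09859908 0.11002219] [0.68129843 0.20048763 0.30595617]
sd rim ((570.4421997070312, 18.85565948486328), (266.4010314941406, 211.51417541503906), 11.43218994140625) 938 [ 0.42102231 -0.10650342  0.08201605] [0.7183549  0.14891592 0.09796929]
lid ext [0.4097731  0.0902615  0.11005534] [0.67824713 0.19451439 0.30401634]
(357, 262) [0.676 0.144 0.092]
(357, 180) [0.431 0.094 0.09 ]
(277, 262) [ 0.719 -0.047  0.079]
(285, 180) [ 0.483 -0.098  0.092]
(388, 125) [0.412 0.148 0.301]
(393, 222) [0.671 0.2   0.299]
(462, 250) [0.561 0.4   0.061]
(172, 215) [ 0.651 -0.374  0.06 ]
(205, 165) [ 0.431 -0.381  0.008]
(285, 237) [ 0.645 -0.05   0.074]
sd (258, 124) [0.418 0.136 0.298]
sd (327, 94) [ 2.09   1.863 -0.755]
sd (334, 158) [0.676 0.144 0.096]
sd (275, 195) [0.429 0.092 0.104]
```

Emit:
{"method": "play_rows", "body": {"plan": [[-25,0,0,-0.03,1],[-50,0,0,-0.06,1],[-75,0,0,-0.09,1],[-100,0,0,-0.12,1],[-125,0,0,-0.15,1],[-150,0,0,-0.18,1],[-170,0,0,-0.2,1],[-180,0,0,-0.204,1]]}}

```text
time: 1.15
tool_pos: [0.6252, -0.0, 0.3803]
tool_rot: [0.549, 0.447, 0.548, -0.446]
contact_force: [-0.1, -0.5, -1.8]
gripper_width: -0.001
```

```bash
cat >> h.py <<'E'
H=np.array([.552,.118,.094]);u=np.array([-.203,.979,0]);w=np.array([-.979,-.203,0])
def rep():
    s=manip.state();R=Rq(s["tool_rot"]);p=s["tool_pos"]
    print("t",round(s["time"],2),"tcp",p.round(4),"rel hinge u,w,z",((p-H)@u).round(4),((p-H)@w).round(4),p[2].round(4),"F",s["contact_force"].round(1),"g",round(s["gripper_width"],2))
    return s,R
def lidang():
    # lid plane from both cameras, points above rim near lid width
    for n in("scene","side"):
        P=cloud(manip.grab_frame(n)).reshape(-1,3);P=P[~np.isnan(P).any(1)];d=P-H
        a=np.arctan2(d[:,2],-d@u);r=np.hypot(d[:,2],d@u);k=(abs(d@w)<.125)&(r>.04)&(r<.2)&(d[:,2]>-.002)
        k&=(abs(d@w)>.06)
        h,e=np.histogram(a[k],np.arange(0,2,.02));i=h.argmax();print(n,"lid angle",round(np.median(a[k][abs(a[k]-e[i]-.01)<.03]),3),h[i])
E
python3 - <<'E'
from h import *
s,R=rep();print(R.round(3));g=np.array([.552,.118,.37])+.125*u
print("tool-frame shift mm",(R.T@(g-s["tool_pos"])*1000).round(1));lidang()
E
```

```text
t 1.15 tcp [ 0.6252 -0.      0.3803] rel hinge u,w,z -0.1304 -0.0477 0.3803 F [-0.1 -0.5 -1.8] g -0.0
[[ 0.001  0.979  0.203]
 [-0.     0.203 -0.979]
 [-1.     0.001  0.   ]]
tool-frame shift mm [  10.1  -47.8 -255.4]
scene lid angle 1.813 920
side lid angle 1.797 751
```

Emit:
{"method": "play_rows", "body": {"plan": [[0,-3,-15,0,1],[0,-9,-50,0,1],[0,-17,-90,0,1],[0,-25,-130,0,1],[0,-33,-175,0,1],[0,-41,-215,0,1],[0,-46,-245,0,1],[0,-48,-255,0,1]]}}

```text
time: 2.25
tool_pos: [0.5248, 0.2417, 0.3779]
tool_rot: [0.549, 0.445, 0.549, -0.446]
contact_force: [-0.2, 0.1, 1.0]
gripper_width: 0.0
```

Emit:
{"method": "play_rows", "body": {"plan": [[10,0,0,0,1],[25,0,0,0,1],[45,0,0,0,1],[65,0,0,0,1],[85,0,0,0,1],[100,0,0,0,1],[110,0,0,0,1],[115,0,0,0,1]]}}

```text
time: 3.25
tool_pos: [0.5263, 0.24, 0.2635]
tool_rot: [0.548, 0.446, 0.548, -0.447]
contact_force: [0.3, -0.7, -0.3]
gripper_width: -0.001
```

```bash
python3 - <<'E'
from h import *
rep();lidang()
f=manip.grab_frame("side");cv2.imwrite("pics/side1.png",cv2.resize(f["img"][60:260,180:500,::-1],None,fx=2,fy=2))
E
```

```text
t 3.25 tcp [0.5263 0.24   0.2635] rel hinge u,w,z 0.1247 0.0004 0.2635 F [ 0.3 -0.7 -0.3] g -0.0
scene lid angle 1.813 917
side lid angle 1.802 739
```

View pics/side1.png

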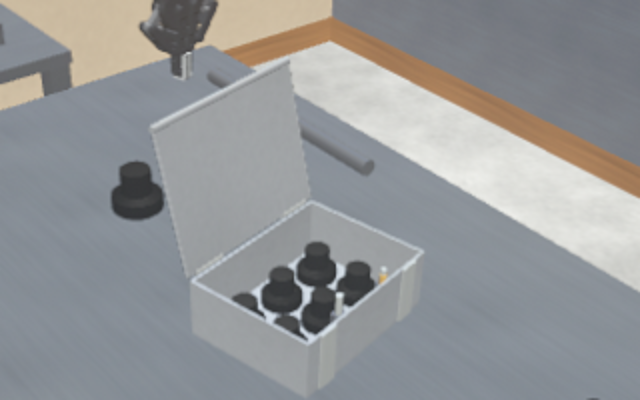

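Emit:
{"method": "play_rows", "body": {"plan": [[0,0,8,0,1],[0,0,18,0,1],[0,0,28,0,1],[0,0,35,0,1],[0,0,41,0,1],[0,0,47,0,1],[0,0,53,0,1],[0,0,59,0,1]]}}

```text
time: 4.4
tool_pos: [0.5383, 0.1822, 0.264]
tool_rot: [0.548, 0.447, 0.549, -0.446]
contact_force: [-1.0, 2.9, 1.9]
gripper_width: -0.003
```

Emit:
{"method": "play_rows", "body": {"plan": [[0,0,6,0,1],[0,0,12,0,1],[0,0,18,0,1],[0,0,24,0,1],[0,0,30,0,1],[0,0,36,0,1],[0,0,42,0,1],[0,0,48,0,1]]}}

```text
time: 5.4
tool_pos: [0.548, 0.1346, 0.2638]
tool_rot: [0.548, 0.446, 0.548, -0.447]
contact_force: [-1.4, 1.7, 1.5]
gripper_width: -0.001
```

```bash
python3 - <<'E'
from h import *
rep();lidang()
E
```

```text
t 5.4 tcp [0.548  0.1346 0.2638] rel hinge u,w,z 0.0171 0.0006 0.2638 F [-1.4  1.7  1.5] g -0.0
scene lid angle 1.573 207
side lid angle 1.553 882
```

Emit:
{"method": "play_rows", "body": {"plan": [[0,0,6,0,1],[0,0,12,0,1],[0,0,18,0,1],[0,0,24,0,1],[0,0,30,0,1],[0,0,36,0,1],[0,0,42,0,1],[0,0,47,0,1]]}}

```text
time: 6.5
tool_pos: [0.5577, 0.0887, 0.2641]
tool_rot: [0.548, 0.447, 0.548, -0.447]
contact_force: [-0.1, 1.6, -0.7]
gripper_width: 0.002
```

```bash
python3 - <<'E'
from h import *
rep();lidang()
E
```

```text
t 6.5 tcp [0.5577 0.0887 0.2641] rel hinge u,w,z -0.0299 0.0004 0.2641 F [-0.1  1.6 -0.7] g 0.0
scene lid angle 1.388 125
side lid angle 1.325 737
```

Emit:
{"method": "play_rows", "body": {"plan": [[0,0,4,0,1],[0,0,8,0,1],[0,0,12,0,1],[0,0,16,0,1],[0,0,18,0,1],[0,0,18,0,1],[0,0,18,0,1],[0,0,18,0,1]]}}

```text
time: 7.6
tool_pos: [0.5611, 0.0716, 0.264]
tool_rot: [0.548, 0.446, 0.548, -0.447]
contact_force: [0.2, 0.1, -0.5]
gripper_width: 0.001
```

```bash
python3 - <<'E'
from h import *
rep();lidang()
E
```

```text
t 7.6 tcp [0.5611 0.0716 0.264 ] rel hinge u,w,z -0.0473 0.0005 0.264 F [ 0.2  0.1 -0.5] g 0.0
scene lid angle 1.309 186
side lid angle 1.248 767
```

Emit:
{"method": "play_rows", "body": {"plan": [[0,0,3,0,1],[0,0,6,0,1],[0,0,9,0,1],[0,0,12,0,1],[0,0,15,0,1],[0,0,15,0,1],[0,0,15,0,1],[0,0,15,0,1]]}}

```text
time: 8.7
tool_pos: [0.5642, 0.0569, 0.264]
tool_rot: [0.548, 0.446, 0.548, -0.446]
contact_force: [-0.6, -0.3, -0.6]
gripper_width: -0.0
```

```bash
python3 - <<'E'
from h import *
rep();lidang()
E
```

```text
t 8.7 tcp [0.5642 0.0569 0.264 ] rel hinge u,w,z -0.0623 0.0005 0.264 F [-0.6 -0.3 -0.6] g -0.0
scene lid angle 1.237 273
side lid angle 1.173 621
```

Emit:
{"method": "play_rows", "body": {"plan": [[0,0,0,0,1],[0,0,0,0,1],[0,0,0,0,1],[0,0,0,0,1]]}}

```text
time: 9.3
tool_pos: [0.5642, 0.0569, 0.264]
tool_rot: [0.548, 0.446, 0.548, -0.446]
contact_force: [-0.9, 0.2, 0.4]
gripper_width: 0.002
```

```bash
python3 - <<'E'
from h import *
rep();lidang()
E
```

```text
t 9.3 tcp [0.5642 0.0569 0.264 ] rel hinge u,w,z -0.0623 0.0005 0.264 F [-0.9  0.2  0.4] g 0.0
scene lid angle 1.191 295
side lid angle 1.123 472
```

Emit:
{"method": "play_rows", "body": {"plan": [[-10,0,0,0,1],[-25,0,0,0,1],[-45,0,0,0,1],[-65,0,0,0,1],[-85,0,0,0,1],[-100,0,0,0,1],[-110,0,0,0,1],[-110,0,0,0,1]]}}

```text
time: 10.4
tool_pos: [0.5645, 0.0569, 0.3748]
tool_rot: [0.549, 0.447, 0.548, -0.446]
contact_force: [-0.2, -1.0, -0.6]
gripper_width: 0.0
```

```bash
python3 - <<'E'
from h import *
rep();lidang()
E
```

```text
t 10.4 tcp [0.5645 0.0569 0.3748] rel hinge u,w,z -0.0624 0.0002 0.3748 F [-0.2 -1.  -0.6] g 0.0
scene lid angle 0.956 725
side lid angle 0.875 120
```

Emit:
{"method": "play_rows", "body": {"plan": [[0,0,0,0,1],[0,0,0,0,1],[0,0,0,0,1],[0,0,0,0,1],[0,0,0,0,1],[0,0,0,0,1],[0,0,0,0,1],[0,0,0,0,1]]}}

```text
time: 11.5
tool_pos: [0.5642, 0.0569, 0.374]
tool_rot: [0.548, 0.446, 0.548, -0.447]
contact_force: [0.3, -0.3, 0.6]
gripper_width: -0.002
```

```bash
python3 - <<'E'
from h import *
rep();lidang()
E
```

```text
t 11.5 tcp [0.5642 0.0569 0.374 ] rel hinge u,w,z -0.0623 0.0005 0.374 F [ 0.3 -0.3  0.6] g -0.0
scene lid angle 0.313 924
side lid angle 0.259 513
```

Emit:
{"method": "play_rows", "body": {"plan": [[0,0,0,0,1],[0,0,10,0,1],[0,0,30,0,1],[0,0,58,0,1],[0,0,88,0,1],[0,0,115,0,1],[0,0,132,0,1],[0,0,138,0,1]]}}

```text
time: 12.6
tool_pos: [0.5922, -0.0797, 0.3738]
tool_rot: [0.548, 0.447, 0.548, -0.447]
contact_force: [1.1, 0.6, -0.6]
gripper_width: -0.002
```

```bash
python3 - <<'E'
from h import *
rep();lidang()
f=manip.grab_frame("side");P=cloud(f).reshape(-1,3);P=P[~np.isnan(P).any(1)];d=P-H
for r in(.05,.1,.15,.195):
    k=(abs(-d@u-r)<.01)&(abs(d@w)<.12)&(abs(d[:,2])<.08);print(r,np.median(d[k,2]),k.sum())
cv2.imwrite("pics/side2.png",cv2.resize(f["img"][60:260,180:500,::-1],None,fx=2,fy=2))
E
```

```text
t 12.6 tcp [ 0.5922 -0.0797  0.3738] rel hinge u,w,z -0.2017 0.0007 0.3738 F [ 1.1  0.6 -0.6] g -0.0
scene lid angle 0.147 844
side lid angle 0.134 677
0.05 0.009677676966922094 352
0.1 0.014507109951742286 357
0.15 0.019667295113660804 403
0.195 -0.022474003885044086 1481
```

View pics/side2.png

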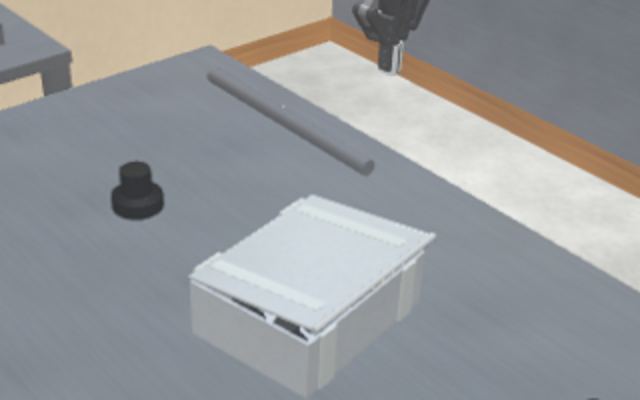

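Emit:
{"method": "play_rows", "body": {"plan": [[15,0,-4,0,1],[45,0,-4,0,1],[85,0,-4,0,1],[125,0,-4,0,1],[165,0,-4,0,1],[200,0,-4,0,1],[222,0,-4,0,1],[236,0,-4,0,1]]}}

```text
time: 13.75
tool_pos: [0.5908, -0.0737, 0.1365]
tool_rot: [0.548, 0.446, 0.549, -0.446]
contact_force: [-0.3, -0.5, 1.4]
gripper_width: -0.003
```

Emit:
{"method": "play_rows", "body": {"plan": [[2,0,0,0,1],[4,0,0,0,1],[6,0,0,0,1],[8,0,0,0,1],[10,0,0,0,1],[12,0,0,0,1],[13,0,0,0,1],[14,0,0,0,1]]}}

```text
time: 14.75
tool_pos: [0.5913, -0.0744, 0.1239]
tool_rot: [0.548, 0.446, 0.548, -0.447]
contact_force: [-0.0, 1.1, -0.2]
gripper_width: 0.003
```

Emit:
{"method": "play_rows", "body": {"plan": [[0.7,0,0,0,1],[1.4,0,0,0,1],[2.1,0,0,0,1],[2.8,0,0,0,1],[3.4,0,0,0,1],[4,0,0,0,1]]}}

```text
time: 15.5
tool_pos: [0.5913, -0.0744, 0.12]
tool_rot: [0.548, 0.446, 0.548, -0.447]
contact_force: [-0.7, -0.2, -0.5]
gripper_width: -0.0
```

Emit:
{"method": "play_rows", "body": {"plan": [[0.5,0,0,0,1],[1,0,0,0,1],[1.5,0,0,0,1],[2,0,0,0,1]]}}

```text
time: 16.0
tool_pos: [0.5914, -0.0744, 0.118]
tool_rot: [0.548, 0.446, 0.548, -0.446]
contact_force: [1.1, -0.2, -0.0]
gripper_width: -0.001
```

Emit:
{"method": "play_rows", "body": {"plan": [[0.5,0,0,0,1],[1,0,0,0,1],[1.5,0,0,0,1],[2,0,0,0,1]]}}

```text
time: 16.5
tool_pos: [0.5913, -0.0744, 0.1159]
tool_rot: [0.548, 0.446, 0.548, -0.447]
contact_force: [0.3, 0.2, 0.0]
gripper_width: 0.004
```

```bash
python3 - <<'E'
from h import *
rep();lidang()
f=manip.grab_frame("side");cv2.imwrite("pics/side3.png",cv2.resize(f["img"][120:260,240:440,::-1],None,fx=4,fy=4))
E
```

```text
t 16.5 tcp [ 0.5913 -0.0744  0.1159] rel hinge u,w,z -0.1963 0.0006 0.1159 F [0.3 0.2 0. ] g 0.0
scene lid angle 0.148 854
side lid angle 0.133 541
```

View pics/side3.png

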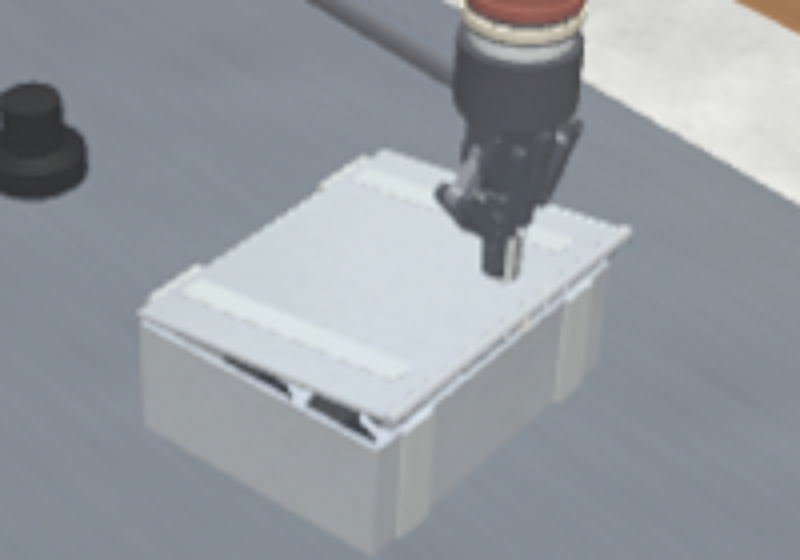

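Emit:
{"method": "play_rows", "body": {"plan": [[0.5,0,0,0,1],[1,0,0,0,1],[1.5,0,0,0,1]]}}

```text
time: 17.02
tool_pos: [0.5913, -0.0743, 0.1145]
tool_rot: [0.548, 0.446, 0.548, -0.446]
contact_force: [-0.2, 0.7, -0.1]
gripper_width: -0.003
```

Emit:
{"method": "play_rows", "body": {"plan": [[0.5,0,0,0,1],[1,0,0,0,1],[1.5,0,0,0,1]]}}

```text
time: 17.4
tool_pos: [0.5913, -0.0743, 0.1129]
tool_rot: [0.548, 0.446, 0.548, -0.446]
contact_force: [0.6, -0.6, 0.6]
gripper_width: 0.006
```

Emit:
{"method": "play_rows", "body": {"plan": [[0.5,0,0,0,1],[1,0,0,0,1],[1.5,0,0,0,1]]}}

```text
time: 17.77
tool_pos: [0.5914, -0.0744, 0.1115]
tool_rot: [0.548, 0.446, 0.548, -0.446]
contact_force: [-0.4, -0.3, -0.1]
gripper_width: -0.001
```

Emit:
{"method": "play_rows", "body": {"plan": [[0.5,0,0,0,1],[1,0,0,0,1],[1.5,0,0,0,1]]}}

```text
time: 18.15
tool_pos: [0.5914, -0.0743, 0.11]
tool_rot: [0.548, 0.446, 0.548, -0.446]
contact_force: [-0.7, -0.0, -0.6]
gripper_width: -0.0
```

```bash
python3 - <<'E'
from h import *
rep();lidang()
E
```

```text
t 18.15 tcp [ 0.5914 -0.0743  0.11  ] rel hinge u,w,z -0.1963 0.0005 0.11 F [-0.7 -0.  -0.6] g -0.0
scene lid angle 0.148 806
side lid angle 0.133 533
```

```bash
python3 - <<'E'
from h import *
s,R=rep()
for n in("scene","side"):
    f=manip.grab_frame(n);P=cloud(f).reshape(-1,3);P=P[~np.isnan(P).any(1)];d=P-H
    for r in(.04,.08,.12,.16,.18,.19,.2,.207):
        k=(abs(-d@u-r)<.004)&(abs(abs(d@w)-.05)<.025)&(d[:,2]>-.015)&(d[:,2]<.06);print(n,r,np.round(H[2]+np.percentile(d[k,2],[10,50,90]),4),k.sum())
    k=(abs(-d@u-.1963)<.03)&(abs(d@w)<.02)&(d[:,2]>.03-.0)&(d[:,2]<.06);print("tool pts z",np.sort(P[k,2])[:5].round(4),k.sum())
    cv2.imwrite(f"pics/{n}4.png",cv2.resize(f["img"][120:280,240:440,::-1],None,fx=4,fy=3.75))
E
```

```text
t 18.25 tcp [ 0.5913 -0.0743  0.1099] rel hinge u,w,z -0.1963 0.0006 0.1099 F [-0.1  0.5  0.4] g 0.01
scene 0.04 [0.1028 0.1044 0.1068] 101
scene 0.08 [0.1061 0.1082 0.1109] 103
scene 0.12 [0.1106 0.1128 0.1145] 103
scene 0.16 [0.1145 0.1162 0.1184] 104
scene 0.18 [0.117  0.1185 0.1211] 105
scene 0.19 [0.1175 0.1194 0.1216] 79
scene 0.2 [0.1183 0.1206 0.1225] 58
scene 0.207 [0.1196 0.1223 0.1245] 60
tool pts z [0.1247 0.1248 0.125  0.1254 0.1255] 14
side 0.04 [0.1009 0.1025 0.1046] 53
side 0.08 [0.1048 0.1064 0.1083] 57
side 0.12 [0.1088 0.1106 0.1126] 50
side 0.16 [0.113  0.115  0.1163] 36
side 0.18 [0.1155 0.1167 0.1187] 51
side 0.19 [0.1158 0.1178 0.1199] 63
side 0.2 [0.081  0.0893 0.1199] 162
side 0.207 [0.1158 0.1207 0.1225] 72
tool pts z [0.1412 0.1418 0.1419 0.1428 0.1441] 31
```

View pics/scene4.png

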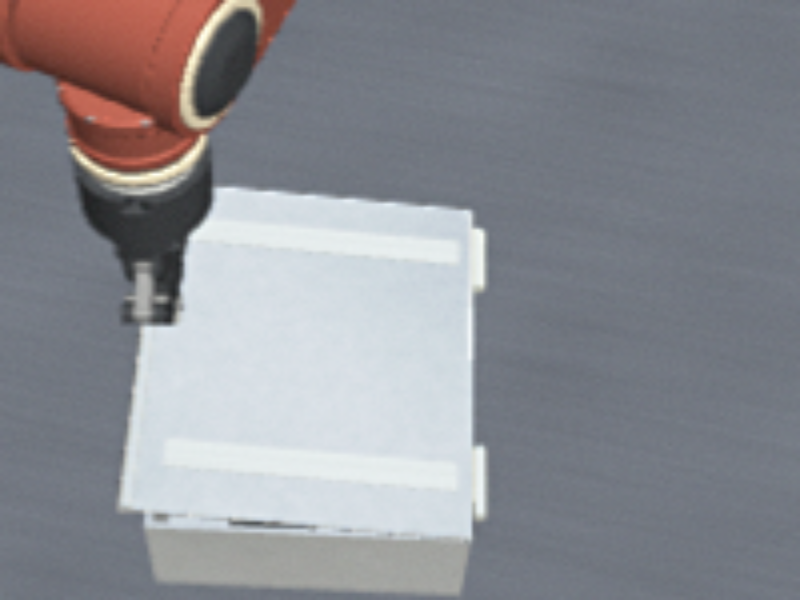

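```bash
python3 - <<'E'
from h import *
s=manip.state();p=s["tool_pos"]
for n in("scene","side"):
    f=manip.grab_frame(n);C=cloud(f);Rc=Rq(f["rotation"])
    def proj(q):
        c=Rc.T@(q-np.array(f["origin"]));x,y=c[0]/-c[2],-c[1]/-c[2];k=1+f["k1"]*(x*x+y*y);return np.array([f["fx"]*x*k+f["cx"],f["fy"]*y*k+f["cy"]])
    a=proj(p);print(n,"tcp px",a,"tcp+10mm",proj(p+[0,0,.01]))
    g=f["img"].mean(2)
    u0,v0=np.round(a).astype(int)
    for v in range(v0-14,v0+8,2):
        row=[(int(g[v,x]),((C[v,x]-H)@-u).round(3),C[v,x,2].round(3)) for x in range(u0-4,u0+5,4)];print(v,row)
E
```

```text
scene tcp px [281.03179038 210.65211811] tcp+10mm [280.73970476 208.57367137]
197 [(159, np.float64(0.191), np.float64(0.244)), (59, np.float64(0.188), np.float64(0.197)), (207, np.float64(0.189), np.float64(0.121))]
199 [(145, np.float64(0.19), np.float64(0.242)), (144, np.float64(0.183), np.float64(0.229)), (182, np.float64(0.188), np.float64(0.12))]
201 [(137, np.float64(0.191), np.float64(0.237)), (48, np.float64(0.183), np.float64(0.228)), (156, np.float64(0.184), np.float64(0.146))]
203 [(157, np.float64(0.19), np.float64(0.236)), (73, np.float64(0.182), np.float64(0.231)), (206, np.float64(0.187), np.float64(0.118))]
205 [(99, np.float64(0.191), np.float64(0.228)), (41, np.float64(0.183), np.float64(0.219)), (211, np.float64(0.187), np.float64(0.118))]
207 [(231, np.float64(0.206), np.float64(0.125)), (231, np.float64(0.196), np.float64(0.119)), (222, np.float64(0.186), np.float64(0.123))]
209 [(224, np.float64(0.205), np.float64(0.126)), (221, np.float64(0.195), np.float64(0.12)), (221, np.float64(0.185), np.float64(0.119))]
211 [(225, np.float64(0.205), np.float64(0.124)), (
[... 1414 characters left out ...]
9))]
198 [(214, np.float64(0.19), np.float64(0.119)), (215, np.float64(0.198), np.float64(0.12)), (214, np.float64(0.205), np.float64(0.119))]
200 [(216, np.float64(0.192), np.float64(0.114)), (213, np.float64(0.203), np.float64(0.119)), (205, np.float64(0.214), np.float64(0.123))]
202 [(214, np.float64(0.199), np.float64(0.118)), (216, np.float64(0.21), np.float64(0.123)), (149, np.float64(0.214), np.float64(0.117))]
204 [(209, np.float64(0.206), np.float64(0.121)), (191, np.float64(0.212), np.float64(0.118)), (204, np.float64(0.201), np.float64(0.09))]
206 [(210, np.float64(0.212), np.float64(0.122)), (165, np.float64(0.215), np.float64(0.116)), (149, np.float64(0.199), np.float64(0.082))]
```

The side image shows the real fingertips about 20 mm or more above the reported TCP, at row 191 instead of 200. The lid hasn't been touched yet, so I'll keep descending by force.

Emit:
{"method": "play_rows", "body": {"plan": [[1,0,0,0,1],[2,0,0,0,1],[3,0,0,0,1],[4,0,0,0,1],[5,0,0,0,1],[6,0,0,0,1]]}}

```text
time: 19.2
tool_pos: [0.5913, -0.0743, 0.1039]
tool_rot: [0.548, 0.446, 0.548, -0.446]
contact_force: [-0.5, -0.1, 0.5]
gripper_width: 0.002
```

Emit:
{"method": "play_rows", "body": {"plan": [[0.7,0,0,0,1],[1.4,0,0,0,1],[2.1,0,0,0,1],[2.8,0,0,0,1]]}}

```text
time: 19.7
tool_pos: [0.5914, -0.0743, 0.1012]
tool_rot: [0.548, 0.446, 0.548, -0.446]
contact_force: [1.1, -0.4, 0.4]
gripper_width: -0.002
```

Emit:
{"method": "play_rows", "body": {"plan": [[0.7,0,0,0,1],[1.4,0,0,0,1],[2.1,0,0,0,1]]}}

```text
time: 20.08
tool_pos: [0.5914, -0.0743, 0.0991]
tool_rot: [0.548, 0.446, 0.548, -0.446]
contact_force: [-0.7, 0.3, -0.4]
gripper_width: 0.001
```

```bash
python3 - <<'E'
from h import *
rep();lidang()
E
```

```text
t 20.07 tcp [ 0.5914 -0.0743  0.0991] rel hinge u,w,z -0.1963 0.0005 0.0991 F [-0.7  0.3 -0.4] g 0.0
scene lid angle 0.148 811
side lid angle 0.132 526
```

```bash
cat >> h.py <<'E'
def tip():
    p=manip.state()["tool_pos"]
    for n in("side","scene"):
        f=manip.grab_frame(n);C=cloud(f);g=f["img"].mean(2);Rc=Rq(f["rotation"])
        c=Rc.T@(p-np.array(f["origin"]));x,y=c[0]/-c[2],-c[1]/-c[2];k=1+f["k1"]*(x*x+y*y);a=np.array([f["fx"]*x*k+f["cx"],f["fy"]*y*k+f["cy"]])
        u0=int(round(a[0]));v0=int(a[1]);m=(g<170);m[:,:u0-12]=0;m[:,u0+12:]=0;m[v0+3:]=0
        m&=C[...,2]>.124
        vs,us=np.where(m);i=np.argsort(-vs)[:12];print(n,"tcp px",a.round(1));print([(int(us[j]),int(vs[j]),int(g[vs[j],us[j]]),((C[vs[j],us[j]]-H)@u).round(3),((C[vs[j],us[j]]-H)@w).round(3),C[vs[j],us[j],2].round(3)) for j in i])
E
python3 - <<'E' | sed 's/np.float64//g'
from h import *
tip()
f=manip.grab_frame("side");cv2.imwrite("pics/side5.png",cv2.resize(f["img"][150:240,310:430,::-1],None,fx=6,fy=6,interpolation=cv2.INTER_NEAREST))
E
```

```text
side tcp px [363.2 203.7]
[(365, 195, 165, (-0.204), (0.007), (0.134)), (364, 195, 157, (-0.205), (0.014), (0.139)), (368, 194, 141, (-0.207), (-0.001), (0.135)), (367, 194, 166, (-0.21), (0.008), (0.141)), (365, 194, 134, (-0.206), (0.011), (0.141)), (362, 194, 141, (-0.2), (0.015), (0.14)), (363, 194, 97, (-0.201), (0.013), (0.139)), (364, 194, 85, (-0.203), (0.012), (0.14)), (364, 193, 77, (-0.205), (0.014), (0.145)), (365, 193, 123, (-0.204), (0.009), (0.142)), (361, 193, 103, (-0.194), (0.012), (0.139)), (360, 193, 149, (-0.193), (0.014), (0.139))]
scene tcp px [281.4 212.9]
[(283, 208, 116, (-0.188), (-0.01), (0.141)), (282, 208, 88, (-0.19), (-0.015), (0.147)), (281, 208, 87, (-0.183), (-0.057), (0.214)), (276, 208, 139, (-0.194), (-0.061), (0.22)), (277, 208, 134, (-0.192), (-0.06), (0.218)), (278, 208, 101, (-0.189), (-0.062), (0.222)), (273, 208, 76, (-0.201), (-0.06), (0.217)), (279, 208, 88, (-0.186), (-0.062), (0.222)), (271, 208, 81, (-0.205), (-0.06), (0.217)), (274, 208, 121, (-0.198), (-0.063), (0.222)), (275, 208, 132, (-0.196), (-0.061), (0.219)), (280, 208, 89, (-0.184), (-0.062), (0.222))]
```

View pics/side5.png

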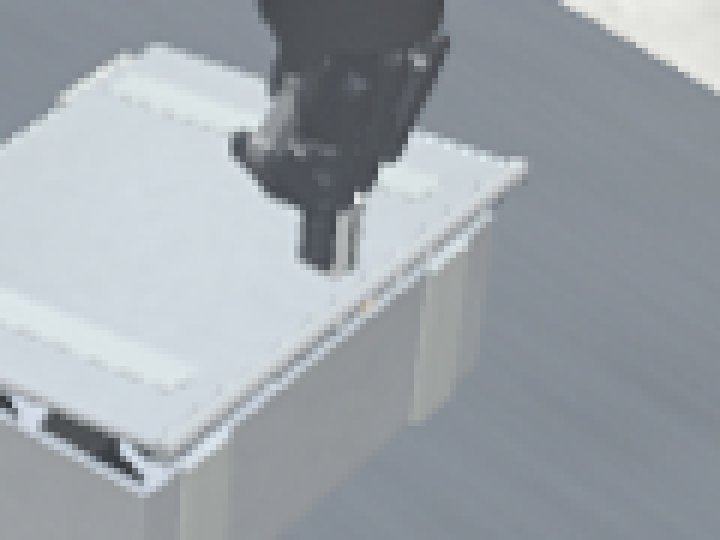

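The tips are still about 5–10 mm above the lid (tip at crop pixel (330,270), lid front edge just beyond it). Continuing.

Emit:
{"method": "play_rows", "body": {"plan": [[0.7,0,0,0,1],[1.4,0,0,0,1],[2.1,0,0,0,1],[2.8,0,0,0,1]]}}

```text
time: 20.82
tool_pos: [0.5913, -0.0744, 0.0962]
tool_rot: [0.548, 0.446, 0.548, -0.446]
contact_force: [-0.1, 0.4, 0.9]
gripper_width: 0.003
```

Emit:
{"method": "play_rows", "body": {"plan": [[0.7,0,0,0,1],[1.4,0,0,0,1],[2.1,0,0,0,1]]}}

```text
time: 21.2
tool_pos: [0.5913, -0.0744, 0.0942]
tool_rot: [0.548, 0.447, 0.548, -0.446]
contact_force: [0.3, 0.3, -1.0]
gripper_width: 0.002
```

Emit:
{"method": "play_rows", "body": {"plan": [[0.7,0,0,0,1],[1.4,0,0,0,1],[2.1,0,0,0,1]]}}

```text
time: 21.58
tool_pos: [0.5913, -0.0744, 0.0921]
tool_rot: [0.548, 0.446, 0.548, -0.446]
contact_force: [0.4, -0.2, -0.1]
gripper_width: 0.001
```

Emit:
{"method": "play_rows", "body": {"plan": [[0.7,0,0,0,1],[1.4,0,0,0,1]]}}

```text
time: 21.82
tool_pos: [0.5914, -0.0743, 0.0907]
tool_rot: [0.548, 0.446, 0.548, -0.446]
contact_force: [-0.9, 0.3, -0.4]
gripper_width: 0.002
```

Emit:
{"method": "play_rows", "body": {"plan": [[0.7,0,0,0,1],[1.4,0,0,0,1]]}}

```text
time: 22.08
tool_pos: [0.5914, -0.0743, 0.0892]
tool_rot: [0.548, 0.446, 0.548, -0.446]
contact_force: [0.0, 0.1, -0.7]
gripper_width: 0.002
```

```bash
python3 - <<'E' | sed 's/np.float64//g'
from h import *
lidang();tip()
E
```

```text
scene lid angle 0.149 784
side lid angle 0.133 537
side tcp px [363.  206.7]
[(364, 198, 155, (-0.205), (0.013), (0.129)), (363, 198, 163, (-0.204), (0.016), (0.13)), (367, 197, 145, (-0.209), (0.006), (0.13)), (363, 197, 94, (-0.203), (0.015), (0.132)), (362, 197, 132, (-0.201), (0.016), (0.131)), (364, 197, 98, (-0.206), (0.015), (0.134)), (365, 197, 161, (-0.207), (0.012), (0.133)), (368, 197, 158, (-0.207), (-0.003), (0.124)), (361, 197, 161, (-0.197), (0.015), (0.129)), (365, 196, 149, (-0.204), (0.008), (0.132)), (361, 196, 95, (-0.197), (0.015), (0.132)), (360, 196, 133, (-0.194), (0.015), (0.131))]
scene tcp px [281.7 214.9]
[(283, 210, 80, (-0.188), (-0.013), (0.135)), (274, 210, 89, (-0.199), (-0.059), (0.208)), (271, 210, 87, (-0.206), (-0.061), (0.21)), (272, 210, 71, (-0.204), (-0.061), (0.211)), (277, 210, 132, (-0.192), (-0.062), (0.213)), (278, 210, 110, (-0.189), (-0.063), (0.214)), (276, 210, 131, (-0.194), (-0.061), (0.211)), (275, 210, 120, (-0.196), (-0.063), (0.213)), (273, 210, 63, (-0.201), (-0.061), (0.21)), (279, 210, 93, (-0.188), (-0.06), (0.209)), (282, 210, 81, (-0.183), (-0.048), (0.191)), (281, 210, 72, (-0.183), (-0.058), (0.207))]
```

Emit:
{"method": "play_rows", "body": {"plan": [[0.8,0,0,0,1],[1.6,0,0,0,1],[2.4,0,0,0,1]]}}

```text
time: 22.65
tool_pos: [0.5916, -0.0745, 0.0879]
tool_rot: [0.548, 0.446, 0.548, -0.447]
contact_force: [-3.2, 0.5, 5.6]
gripper_width: 0.004
```

Emit:
{"method": "play_rows", "body": {"plan": [[0.8,0,0,0,1],[1.6,0,0,0,1],[2.4,0,0,0,1]]}}

```text
time: 23.02
tool_pos: [0.5916, -0.0747, 0.0857]
tool_rot: [0.549, 0.446, 0.548, -0.447]
contact_force: [-3.6, -0.2, 6.4]
gripper_width: -0.001
```

Emit:
{"method": "play_rows", "body": {"plan": [[0.7,0,0,0,1],[1.4,0,0,0,1],[2,0,0,0,1]]}}

```text
time: 23.4
tool_pos: [0.5917, -0.0749, 0.0837]
tool_rot: [0.549, 0.446, 0.548, -0.447]
contact_force: [-2.2, -1.4, 5.7]
gripper_width: -0.003
```

Emit:
{"method": "play_rows", "body": {"plan": [[0.6,0,0,0,1],[1.2,0,0,0,1]]}}

```text
time: 23.65
tool_pos: [0.5917, -0.075, 0.0826]
tool_rot: [0.549, 0.446, 0.548, -0.447]
contact_force: [-1.9, -0.8, 6.0]
gripper_width: 0.003
```

Emit:
{"method": "play_rows", "body": {"plan": [[0.6,0,0,0,1],[1.2,0,0,0,1]]}}

```text
time: 23.9
tool_pos: [0.5917, -0.0752, 0.0814]
tool_rot: [0.549, 0.446, 0.548, -0.447]
contact_force: [-2.1, -0.8, 6.2]
gripper_width: 0.002
```

```bash
python3 - <<'E' | sed 's/np.float64//g'
from h import *
lidang();tip()
E
```

```text
scene lid angle 0.112 816
side lid angle 0.098 452
side tcp px [363.1 209.1]
[(364, 199, 73, (-0.206), (0.014), (0.127)), (361, 199, 133, (-0.199), (0.017), (0.125)), (367, 198, 156, (-0.209), (0.005), (0.126)), (363, 198, 83, (-0.203), (0.014), (0.128)), (360, 198, 99, (-0.196), (0.017), (0.127)), (361, 198, 81, (-0.197), (0.014), (0.126)), (365, 198, 136, (-0.206), (0.009), (0.127)), (364, 198, 84, (-0.204), (0.011), (0.127)), (362, 198, 89, (-0.199), (0.012), (0.125)), (363, 197, 86, (-0.204), (0.016), (0.133)), (362, 197, 91, (-0.199), (0.014), (0.13)), (367, 197, 169, (-0.211), (0.009), (0.133))]
scene tcp px [281.5 216.5]
[(283, 212, 120, (-0.189), (-0.014), (0.127)), (273, 212, 66, (-0.203), (-0.06), (0.199)), (272, 212, 73, (-0.204), (-0.063), (0.204)), (275, 212, 131, (-0.197), (-0.062), (0.203)), (282, 212, 102, (-0.191), (-0.015), (0.128)), (281, 212, 91, (-0.184), (-0.06), (0.202)), (279, 212, 92, (-0.188), (-0.062), (0.205)), (280, 212, 92, (-0.186), (-0.061), (0.204)), (276, 212, 142, (-0.195), (-0.063), (0.205)), (277, 212, 129, (-0.192), (-0.063), (0.205)), (274, 212, 83, (-0.2), (-0.061), (0.202)), (271, 212, 88, (-0.207), (-0.061), (0.201))]
```

Emit:
{"method": "play_rows", "body": {"plan": [[0.4,0,0,0,1],[0.8,0,0,0,1]]}}

```text
time: 24.35
tool_pos: [0.5917, -0.0752, 0.0806]
tool_rot: [0.549, 0.446, 0.548, -0.447]
contact_force: [-2.4, -1.4, 5.3]
gripper_width: -0.003
```

Emit:
{"method": "play_rows", "body": {"plan": [[0.4,0,0,0,1],[0.8,0,0,0,1]]}}

```text
time: 24.6
tool_pos: [0.5918, -0.0753, 0.0798]
tool_rot: [0.549, 0.446, 0.548, -0.447]
contact_force: [-2.1, -1.4, 6.0]
gripper_width: -0.003
```

Emit:
{"method": "play_rows", "body": {"plan": [[0.4,0,0,0,1],[0.8,0,0,0,1]]}}

```text
time: 24.85
tool_pos: [0.5918, -0.0754, 0.0791]
tool_rot: [0.549, 0.446, 0.548, -0.447]
contact_force: [-2.4, -1.8, 5.8]
gripper_width: -0.002
```

Emit:
{"method": "play_rows", "body": {"plan": [[0.4,0,0,0,1],[0.8,0,0,0,1]]}}

```text
time: 25.1
tool_pos: [0.5918, -0.0754, 0.0782]
tool_rot: [0.549, 0.446, 0.548, -0.447]
contact_force: [-2.5, -2.0, 5.9]
gripper_width: 0.002
```

Emit:
{"method": "play_rows", "body": {"plan": [[0.4,0,0,0,1],[0.8,0,0,0,1]]}}

```text
time: 25.35
tool_pos: [0.5918, -0.0755, 0.0775]
tool_rot: [0.549, 0.446, 0.548, -0.447]
contact_force: [-2.3, -2.1, 5.6]
gripper_width: 0.001
```

Emit:
{"method": "play_rows", "body": {"plan": [[0.4,0,0,0,1],[0.8,0,0,0,1]]}}

```text
time: 25.6
tool_pos: [0.5918, -0.0756, 0.0767]
tool_rot: [0.549, 0.446, 0.547, -0.447]
contact_force: [-2.8, -2.5, 5.6]
gripper_width: -0.002
```

Emit:
{"method": "play_rows", "body": {"plan": [[0.4,0,0,0,1],[0.8,0,0,0,1]]}}

```text
time: 25.85
tool_pos: [0.5918, -0.0756, 0.0759]
tool_rot: [0.549, 0.446, 0.547, -0.447]
contact_force: [-2.1, -2.0, 6.1]
gripper_width: -0.002
```

Emit:
{"method": "play_rows", "body": {"plan": [[0.4,0,0,0,1],[0.8,0,0,0,1]]}}

```text
time: 26.1
tool_pos: [0.5918, -0.0757, 0.0751]
tool_rot: [0.549, 0.446, 0.547, -0.447]
contact_force: [-2.1, -3.1, 5.8]
gripper_width: -0.003
```

Emit:
{"method": "play_rows", "body": {"plan": [[0.4,0,0,0,1],[0.8,0,0,0,1]]}}

```text
time: 26.35
tool_pos: [0.5918, -0.0757, 0.0743]
tool_rot: [0.549, 0.446, 0.547, -0.447]
contact_force: [-2.6, -3.0, 5.2]
gripper_width: 0.005
```

Emit:
{"method": "play_rows", "body": {"plan": [[0.4,0,0,0,1],[0.8,0,0,0,1]]}}

```text
time: 26.6
tool_pos: [0.5918, -0.0757, 0.0735]
tool_rot: [0.549, 0.446, 0.547, -0.447]
contact_force: [-2.6, -2.6, 6.6]
gripper_width: 0.0
```

Emit:
{"method": "play_rows", "body": {"plan": [[0.3,0,0,0,1],[0.6,0,0,0,1]]}}

```text
time: 26.85
tool_pos: [0.5919, -0.0757, 0.0729]
tool_rot: [0.549, 0.446, 0.547, -0.447]
contact_force: [-1.9, -2.3, 5.2]
gripper_width: -0.0
```

Emit:
{"method": "play_rows", "body": {"plan": [[0.3,0,0,0,1],[0.6,0,0,0,1]]}}

```text
time: 27.1
tool_pos: [0.5919, -0.0757, 0.0723]
tool_rot: [0.549, 0.446, 0.547, -0.447]
contact_force: [-2.1, -3.2, 5.7]
gripper_width: -0.0
```

Emit:
{"method": "play_rows", "body": {"plan": [[0.3,0,0,0,1],[0.6,0,0,0,1]]}}

```text
time: 27.35
tool_pos: [0.5919, -0.0758, 0.0719]
tool_rot: [0.549, 0.446, 0.547, -0.447]
contact_force: [-3.3, -2.5, 7.6]
gripper_width: -0.0
```

```bash
python3 - <<'E' 
from h import *
rep();lidang()
E
```

```text
t 27.35 tcp [ 0.5919 -0.0758  0.0719] rel hinge u,w,z -0.1978 0.0002 0.0719 F [-3.3 -2.5  7.6] g -0.0
scene lid angle 0.067 741
side lid angle 0.053 531
```

Force is starting to climb. Smaller steps now.

Emit:
{"method": "play_rows", "body": {"plan": [[0.2,0,0,0,1],[0.4,0,0,0,1]]}}

```text
time: 27.7
tool_pos: [0.592, -0.0758, 0.0718]
tool_rot: [0.549, 0.446, 0.547, -0.447]
contact_force: [-3.9, -2.4, 7.4]
gripper_width: -0.003
```

Emit:
{"method": "play_rows", "body": {"plan": [[0.2,0,0,0,1],[0.4,0,0,0,1]]}}

```text
time: 27.95
tool_pos: [0.592, -0.0758, 0.0716]
tool_rot: [0.549, 0.446, 0.547, -0.447]
contact_force: [-4.0, -2.5, 9.1]
gripper_width: -0.001
```

Emit:
{"method": "play_rows", "body": {"plan": [[0.25,0,0,0,1],[0.5,0,0,0,1]]}}

```text
time: 28.2
tool_pos: [0.592, -0.0758, 0.0715]
tool_rot: [0.549, 0.446, 0.547, -0.447]
contact_force: [-5.3, -2.7, 11.0]
gripper_width: -0.0
```

Emit:
{"method": "play_rows", "body": {"plan": [[0.25,0,0,0,1],[0.5,0,0,0,1]]}}

```text
time: 28.45
tool_pos: [0.592, -0.0758, 0.0713]
tool_rot: [0.549, 0.446, 0.547, -0.447]
contact_force: [-6.6, -3.2, 11.7]
gripper_width: -0.001
```

Emit:
{"method": "play_rows", "body": {"plan": [[0.25,0,0,0,1],[0.5,0,0,0,1]]}}

```text
time: 28.7
tool_pos: [0.592, -0.0759, 0.0711]
tool_rot: [0.549, 0.446, 0.547, -0.447]
contact_force: [-7.4, -2.6, 13.8]
gripper_width: 0.003
```

Emit:
{"method": "play_rows", "body": {"plan": [[0.25,0,0,0,1],[0.5,0,0,0,1],[0.75,0,0,0,1],[0.75,0,0,0,1],[0.75,0,0,0,1],[0.75,0,0,0,1]]}}

```text
time: 29.45
tool_pos: [0.592, -0.0758, 0.0709]
tool_rot: [0.549, 0.446, 0.547, -0.447]
contact_force: [-7.6, -1.2, 15.7]
gripper_width: 0.002
```

```bash
python3 - <<'E' 
from h import *
rep();lidang();rep()
E
```

```text
t 29.45 tcp [ 0.592  -0.0758  0.0709] rel hinge u,w,z -0.1979 0.0002 0.0709 F [-7.6 -1.2 15.7] g 0.0
scene lid angle 0.058 721
side lid angle 0.048 506
t 29.55 tcp [ 0.592  -0.0758  0.0708] rel hinge u,w,z -0.1979 0.0002 0.0708 F [-8.3 -2.5 15.8] g 0.0
```

Emit:
{"method": "play_rows", "body": {"plan": [[0.2,0,0,0,1],[0.4,0,0,0,1],[0.4,0,0,0,1],[0.4,0,0,0,1],[0.4,0,0,0,1],[0.4,0,0,0,1],[0.4,0,0,0,1],[0.4,0,0,0,1]]}}

```text
time: 30.55
tool_pos: [0.592, -0.0759, 0.0707]
tool_rot: [0.549, 0.446, 0.547, -0.447]
contact_force: [-8.9, -1.8, 16.8]
gripper_width: -0.002
```

Emit:
{"method": "play_rows", "body": {"plan": [[0,0,0,0,1],[0,0,0,0,1],[0,0,0,0,1],[0,0,0,0,1]]}}

```text
time: 31.05
tool_pos: [0.592, -0.0759, 0.0708]
tool_rot: [0.549, 0.446, 0.547, -0.447]
contact_force: [-8.2, -1.5, 16.7]
gripper_width: 0.001
```

Steady at 16.7 N with nothing still giving. Releasing straight up.

Emit:
{"method": "play_rows", "body": {"plan": [[-1,0,0,0,1],[-3,0,0,0,1],[-6,0,0,0,1],[-12,0,0,0,1],[-25,0,0,0,1],[-45,0,0,0,1],[-65,0,0,0,1],[-85,0,0,0,1]]}}

```text
time: 32.05
tool_pos: [0.5918, -0.0744, 0.1541]
tool_rot: [0.549, 0.447, 0.548, -0.446]
contact_force: [-0.9, 0.0, -0.3]
gripper_width: -0.001
```

Emit:
{"method": "play_rows", "body": {"plan": [[-20,0,0,0,1],[-40,0,0,0,1],[-60,0,0,0,1],[-75,0,0,0,1],[-80,0,0,0,1],[-80,0,0,0,1],[-80,0,0,0,1],[-80,0,0,0,1]]}}

```text
time: 33.05
tool_pos: [0.5909, -0.0742, 0.2309]
tool_rot: [0.548, 0.446, 0.549, -0.447]
contact_force: [0.8, 0.6, -0.2]
gripper_width: 0.001
```

```bash
python3 - <<'E' 
from h import *
rep();lidang()
S=np.load("scene.npy");f=manip.grab_frame("scene");C=cloud(f)
for uv in[(462,250),(172,215),(205,165)]: print(uv,S[uv[1],uv[0]].round(3),C[uv[1],uv[0]].round(3))
f=manip.grab_frame("side");cv2.imwrite("pics/side6.png",cv2.resize(f["img"][60:400,180:500,::-1],None,fx=1.7,fy=1.7))
E
```

```text
t 33.05 tcp [ 0.5909 -0.0742  0.2309] rel hinge u,w,z -0.1961 0.0009 0.2309 F [ 0.8  0.6 -0.2] g 0.0
scene lid angle 0.059 767
side lid angle 0.051 713
(462, 250) [0.561 0.4   0.061] [0.562 0.399 0.064]
(172, 215) [ 0.651 -0.374  0.06 ] [ 0.652 -0.373  0.062]
(205, 165) [ 0.431 -0.381  0.008] [ 0.431 -0.381  0.008]
```

View pics/side6.png

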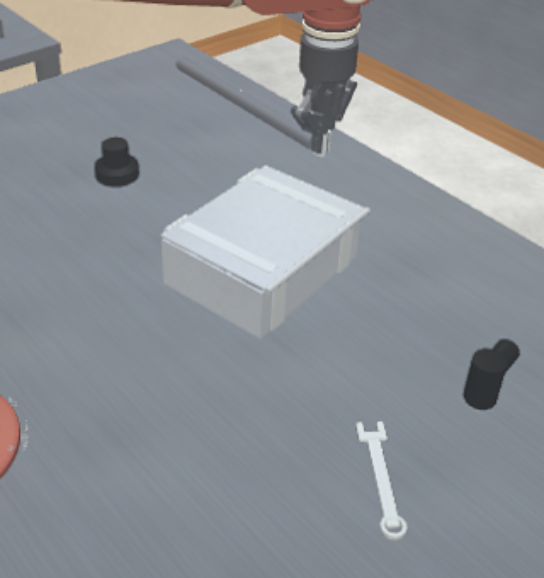

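The lid is shut at about (265,225), the gripper is clear above it, and the hub, elbow and wrench haven't moved.

```bash
python3 -c "
from plant import manip
print(manip.job_done())"
```

```text
the job is handed in; nothing more can be done
None
```

The chest lid is closed and the job is handed in, at about 33 s of the 72 s allowed.

- **Push and fall:** I pushed the lid from behind with the shut fingers, using about 3 N. At roughly 1.15 rad its own weight took it, so I drew the tool up clear, and it swung down untouched onto the catch.
- **Press:** The catch gave way at about 6 N. The force then climbed against the stop, and I held about 16.7 N downward (about 19 N in total with sideways friction) for more than 1 s. Nothing was still giving, so I let go straight up.

**Last checks:**
- After I let go, the measured lid angle stayed within 0.003 rad of its pressed value (0.051 rad from the side camera, 0.059 from the scene camera). These readings are high because they include the lid's thickness.
- The contact force was back to zero, with the tool well clear of the lid.
- The points I checked on the hub, elbow and wrench were within 3 mm of where they started.

**Disagreements:**
- The two cameras differed by up to about 0.07 rad on the lid angle during the push, and by about 0.01 rad once it was shut.
- The fingertips were about 25–30 mm higher than the reported tool position, both in the images and when they touched the lid. I found contact by force instead.

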